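Carry a trunnion-hung gas bottle upright into its docking fork

TASK

Pick up the carrier by its black grip post, clear of the bench, and bring the leaning gas bottle upright by tilting the carrier from side to side. Keep it upright in the air, away from the bracket, for at least six seconds without a break, then carry it, still upright, into the bracket from the open front until its neck stands midway along the fork arms. Set the carrier down gently and level on the bench there and let go, disturbing nothing else.

Things in the scene. Friction and masses are not known exactly. Their poses are not given: they have to be found in the camera images.
- carrier: Loose carrier, 0.42 kg. Foot plate x -200 to +70, y +-55 mm, 10 mm thick; yoke of two grey uprights (30 mm wide, 8 thick, 165 high) at x = +-46 mm; black grip post at x = -150 mm. Origin: on the foot's underside below the bottle's trunnion (z = 0 when on the bench); +x from grip post to bottle (at first roughly away from the robot), z up.
- grip (a point): Point in the carrier's black rubber grip post, 150 mm above the underside, level with the trunnion axis; axes as the carrier's. Post 30 (x) by 50 (y) mm, its top 26 mm above this point. Grip from above across the 30 mm (fingers on its +-x faces, 80 to 100 N). Turning about its x axis here turns about the trunnion. Tilt it slowly off a stop (under 0.3 rad/s) or the bottle is thrown across.
- bottle (a joint): Turn of the bottle in the carrier about the trunnion (carrier's +x), rad; + leans its top to the carrier's -y; 0 in line; stops at +-0.35, starts at rest on the + stop. Weak spring (0.012 N m/rad, damping 0.002 N m s/rad) to 0, but gravity beats it. Lean a of the bottle, tilt c of the carrier from vertical about that axis, nominally: a'' = 7.3 a - 4.8 (a - c) - 0.79 (a' - c').
- trunnion (a point): Middle of the bottle on the trunnion axis, 150 mm above the carrier's underside; turns with the bottle: z along it to the neck, x along the trunnion axis. Bottle with fittings: nominal 0.36 kg (real 0.9 to 1.15 of it, inertia in proportion), centre of mass nominally 5.2 mm above the trunnion, moment of inertia about it 0.00252 kg m2; it falls away from upright with a time constant of about 0.8 s.
- neck (a point): Point on the bottle's axis in its neck, 120 mm above the trunnion; axes as the bottle's. The neck is a bare cylinder 28 mm in diameter from 73 to 145 mm above the trunnion, under a black handwheel 42 mm in diameter and 14 mm high. The aluminium bottle below is 52 mm in diameter and ends 119 mm below the trunnion.
- bracket: White docking bracket screwed to the bench; its place and yaw change, it does not move. Origin: on the bench below the middle of the fork; its +x points from the fork's open front to its upright, z up. Foot plate 60 x 160 x 12 mm with x from 85 to 145 mm, upright at x = 95 to 115 mm.
- fork (a point): Middle of the fork, 270 mm above the bench; axes as the bracket's. Two level steel arms, 12 mm thick, 26 mm wide, run along x from -29 mm (open front tips) to +81 mm (closed end), 48 mm apart (y +-24 mm). With the carrier on the bench and in line with the bracket the neck point comes here; it goes in along +x.
- spanner: Bystander: spanner lying on the bench, about 140 mm long, at most 20 mm high. Leave it alone.
- tray: Bystander: open blue tray 110 x 80 x 28 mm on the bench. Leave it alone.
- carton: Bystander: open carton 160 x 130 x 100 mm. Leave it alone.
- jar: Bystander: jar 70 mm in diameter, 100 mm high. Leave it alone.
- can: Bystander: can 66 mm in diameter, 120 mm high. Leave it alone.
- case: Bystander: closed blue case 120 x 160 x 60 mm. Leave it alone.
- flange: Bystander: steel ring 70 mm in diameter, 16 mm high. Leave it alone.

How it is judged (in metres and radians):
On the way, in this order (a step that is already met when the one before it is completed fails the run):
1. carrier off the bench, away from the bracket, bottle upright within 0.12 rad for 6 s (height (world z) of carrier above 0.015 m and angle between neck's own z axis and vertical below 0.12 rad and horizontal distance between neck and fork above 0.06 m), for 6 s.
2. neck between the fork arms, bottle upright within 0.15 rad (horizontal distance between neck and fork below 0.025 m and angle between neck's own z axis and vertical below 0.15 rad), for 0.2 s.
3. carrier set down level on the bench (height (world z) of carrier below 0.006 m and angle between carrier's own z axis and vertical below 0.05 rad and contact force between the fingers and carrier below 0.5 N), for 0.2 s.
At the end, for the whole second after the job is handed in: The carrier stands flat on the bench (within 6 mm and 0.05 rad), released and at rest, with the bottle's neck between the fork arms within 30 mm of the fork's middle and the bottle upright within 0.18 rad (horizontal distance between neck and fork below 0.03 m and z of neck in the frame of fork between -0.03 and 0.02 m and angle between neck's own z axis and vertical below 0.18 rad and height (world z) of carrier below 0.006 m and angle between carrier's own z axis and vertical below 0.05 rad and linear speed of carrier below 0.03 m/s and velocity of joint bottle between -0.2 and 0.2 rad/s); the robot touches nothing.
It fails at once if the bottle leaned more than 0.2 rad within 0.17 m of the bracket's fork (horizontal distance between trunnion and fork below 0.17 m and angle between neck's own z axis and vertical above 0.2 rad).
It fails at once if the carrier was tipped over (angle between carrier's own z axis and vertical above 0.6 rad).
It fails at once if the carrier was slammed on the bench or rammed into the bracket (contact force between carrier and table above 60 N or contact force between carrier and bracket above 40 N).
It fails at once if a bystander was disturbed (distance of any of spanner, tray, carton, jar, can, case, flange from where it was at the start of the episode above 0.03 m).
It also fails if it takes over 72 s, if anything falls off the work surface, if the arm or the gripper's body presses on something with over 40 N, if the wrist force passes 120 N, or if a joint passes its speed limit or range.

ROBOT

A 6-joint arm with a two-finger parallel gripper is mounted at the origin on the work surface. World frame = base frame: x ahead of the robot, y to its left, z up, the work surface at z = 0. Lengths are in m, angles in degrees, forces in N, time in s.
With the tool pointing down it reaches from about 0.35 to 0.95 m from the base axis. Payload 17.4 kg.
Tool frame: the origin (TCP) lies midway between the tips of the shut fingers; the grasp point (between the pads) lies 19 mm behind it; z points along the fingers, y is the line along which they close (so a half turn about z gives the same grasp; the last joint's range is limited). The gripper opens to 93 mm and grips with 3 to 60 N. Pads are 15 mm wide; open, the fingers measure 128 mm over their backs; the gripper's body (75 mm by 188 mm) begins 65 mm behind the grasp point.
Start: joints at [61.203, 6.646, 82.598, -0, 90.757, -2.166], TCP at [0.303, 0.603, 0.219] pointing down, gripper open.
Joint ranges: [-162.19, 162.19], [-47.58, 125.68], [4.15, 143.07], [-65.23, 245.23], [0.69, 171.88], [-170.13, 170.13]. Speed limits (degrees/s): [108.29, 108.29, 127.2, 180, 180, 180].

INTERFACE

Orientations are given as [roll, pitch, yaw] about the fixed x, y, z axes, in that order (R = Rz(yaw) Ry(pitch) Rx(roll)).
In Python, from station import robot gives the robot as it stands.
- The arm moves only by the shell command python3 -m creep 'ROWS' [FORCE]. ROWS is text: rows parted by semicolons, each of 7 numbers parted by spaces: the shift along the world's x, y, z as a fraction of full scale, then the turn, a rotation vector about the world's x, y, z as a fraction of full scale, then the opening, from 0 (shut) to 1 (fully open). A call has 1 to 12 rows; each row shifts and turns the commanded pose from where the row before left it; what a row does not reach is not made up. Full scale, the value 1, is 0.03 m for a shift and 4 degrees for a turn. A row lasts 1/12 s, in which the tool goes at most 41.7 mm and 7.16 degrees, less where a joint would pass 70% of its speed; a pose out of reach is approached as far as the arm can. A call with a number of a shift or a turn outside -1 to 1 is refused whole. A call with a gripper value outside its range is refused whole. The fingers move at their own pace and stop on an object; FORCE is the grip in N (left out, the last holds). Time passes only in rows, so rows that do not move let the fingers close. It gives the time, the measured TCP pose, the force, the opening and the grip force at its end, in the units of the state.
- robot.read_state(): the state, without advancing time (a new reading comes with each control period).
- robot.capture(name): name is "scene" or "side" or "wrist"; returns the picture (480x640x3 uint8, red, green, blue); there is no depth.
- robot.camera_model(name): a dict with "mtx" (3x3 intrinsics, pixels), "xyz" and "attitude" of the camera in the world; the wrist camera has in their place "hand_eye" (4x4, takes a point from camera to tool coordinates, whose origin is the TCP and whose axes are the flange's). Camera axes: x right, y down, z forward; pixel columns grow to the right and rows downward; lengths in m; the calibration is good to about 2 mm. The wrist camera is an equidistant fisheye: a pixel r from the principal point sees the ray r / f radians off the axis. A picture is of the moment at which its call begins: read the wrist's pose just before it. camera_model takes no time and is no camera call.
- robot.sign_off(): hands the job in; it is judged then, once.
Trained networks look in the newest picture that a camera, given by its name, has taken for a name from the list of things; names that differ only in an ending like _2 or _b are one class to them, and where a whole thing is asked for, a point or a joint stands for the part that bears it (a point fixed in the world has none). Each returns a list of dicts, best first, with "confidence" (0 to 1); they miss things now and then, are a little off and sometimes report something else, mostly with a low value. They report only what shows in the picture. A call takes as long as a camera call.
- robot.trace(thing, camera): "region" (480x640 bool, what is visible of it) and "point" ([column, row] in pixels, amid what is visible of it).
- robot.landmark_of(thing, camera): "point" ([column, row] in pixels: a listed point, or the origin of a listed thing).
The state is a dict: "clock": time; "q": joint angles; "qvel": joint speeds; "joint_efforts": joint torques, N m; "eef_pos": TCP position; "tool_rot": TCP orientation; "wrist_force": force on the tool from outside, world axes, zero at the start; "torque": the same for the moment, N m; "grip_width": finger opening in m; "grip_force": force on a finger pad.
Only numpy, scipy, OpenCV 4.12 (cv2) and the standard library are available. Lean on these libraries where they do the work, as an engineer would, in place of code of your own. Each camera call takes 0.05 s, during which the arm holds its last target. There are 200 camera calls.

## Working session

There is one attempt and no reset: what is moved stays moved. The work goes in short steps, Python scripts to look and compute and a shell command to move; the robot and the scene stay as the last step left them, time stands still between calls to the robot, and variables do not carry over. Pictures are saved under pics/ and viewed, at most 10 in all, crops included, and the job is handed in when it is done.

```bash
ls; mkdir -p pics; cat > h.py <<'E'
import numpy as np, cv2
from scipy.spatial.transform import Rotation as R
from station import robot
def cam(n):
    m=robot.camera_model(n); return m
def ray(n,p,m=None):
    m=m or cam(n); K=np.array(m["mtx"])
    d=np.linalg.inv(K)@[p[0],p[1],1.]
    Rm=np.array(m["attitude"]); 
    Rm=Rm if Rm.shape==(3,3) else R.from_euler('xyz',Rm,degrees=True).as_matrix()
    d=Rm@d; return np.array(m["xyz"]),d/np.linalg.norm(d)
def at_z(n,p,z):
    o,d=ray(n,p); return o+d*(z-o[2])/d[2]
def tri(rs):
    A=0;b=0
    for o,d in rs:
        P=np.eye(3)-np.outer(d,d); A=A+P; b=b+P@o
    x=np.linalg.solve(A,b); return x,[np.linalg.norm((np.eye(3)-np.outer(d,d))@(x-o)) for o,d in rs]
E
python3 - <<'E'
from h import *
for n in("scene","side"):
    m=cam(n);print(n,m)
    im=robot.capture(n);cv2.imwrite(f"pics/{n}0.png",im[...,::-1])
pts={}
for t in["carrier","grip","trunnion","neck","bracket","fork"]:
    for n in("scene","side"):
        l=robot.landmark_of(t,n)
        for k in l[:2]: print(t,n,np.round(k["point"],1),round(k["confidence"],2))
        if l: pts[t,n]=l[0]["point"]
    if (t,"scene") in pts and (t,"side") in pts: print(t,tri([ray(n,pts[t,n]) for n in("scene","side")]))
print(robot.read_state())
E
```

```text
pics
scene {'mtx': array([[445.73815048,   0.        , 320.27808971],
       [  0.        , 445.73815048, 226.45076564],
       [  0.        ,   0.        ,   1.        ]]), 'xyz': array([1.03316575, 0.58072511, 1.19456182]), 'attitude': array([-144.97759907,    0.20340572,  141.93291217])}
side {'mtx': array([[609.7876319 ,   0.        , 320.79193254],
       [  0.        , 609.7876319 , 238.63518275],
       [  0.        ,   0.        ,   1.        ]]), 'xyz': array([ 0.03599995, -1.19455303,  1.21620214]), 'attitude': array([-128.17668279,   -1.09939789,  -24.68595096])}
carrier scene [351.  322.6] 0.77
carrier scene [284.1 279.8] 0.52
carrier side [304.3 237.1] 0.76
carrier (array([ 0.65794051,  0.23421606, -0.00292087]), [np.float64(0.00153399923893675), np.float64(0.0015339992389367906)])
grip scene [383.5 258.9] 0.62
grip side [263.9 213.7] 0.94
grip (array([0.51558797, 0.19640547, 0.15493881]), [np.float64(0.0029932145479635774), np.float64(0.0029932145479635575)])
trunnion side [304.4 197.6] 0.67
neck scene [342.  268.6] 0.87
neck side [312.4 173.2] 0.98
neck side [305.1 235
[... 353 characters left out ...]
0.08326351197400846)])
{'clock': 0.7, 'q': array([ 6.12035177e+01,  6.64399346e+00,  8.25982791e+01,  2.21560090e-04,
        9.07563766e+01, -2.16468641e+00]), 'qvel': array([-0.04086787, -0.04761051,  0.1037247 ,  0.05616062,  0.02382429,
       -0.01015276]), 'joint_efforts': array([ 1.89427825e-03, -7.20842743e+01, -6.22698426e+01,  7.81239755e-02,
        1.83515763e-02, -3.57388487e-06]), 'eef_pos': array([0.30256695, 0.60338724, 0.218666  ]), 'tool_rot': array([ 1.79998642e+02, -1.70360871e-04,  1.53368207e+02]), 'wrist_force': array([ 1.29033653, -0.42038617,  0.03332663]), 'torque': array([ 0.01121391, -0.0007144 ,  0.06258082]), 'grip_force': 0.0, 'grip_width': 0.09276207187231643}
```

View pics/scene0.png

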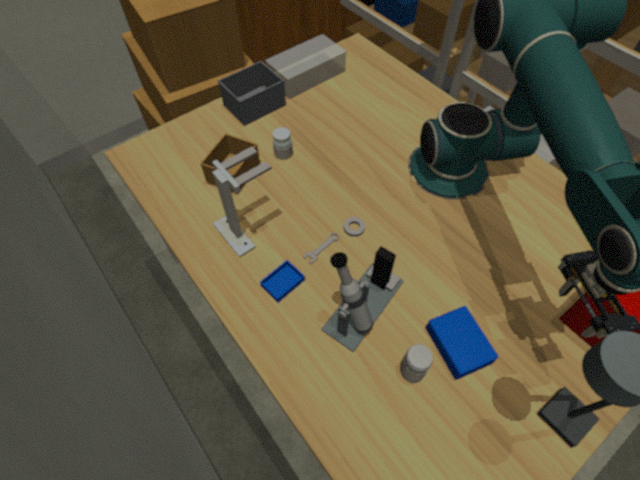

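View pics/side0.png

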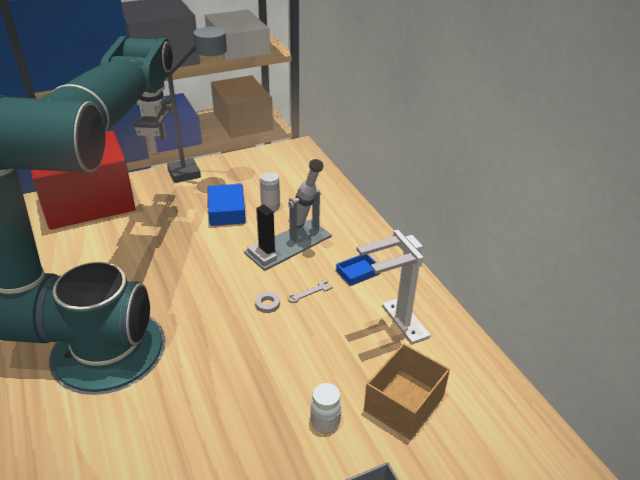

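```bash
python3 - <<'E'
from h import *
print("fork?",tri([ray("scene",(254.8,161.2)),ray("side",(375.3,257.9))]))
for t in["fork","bracket"]:
    for n in("scene","side"):
        for f in(robot.landmark_of,robot.trace):
            for k in f(t,n)[:2]:
                print(t,n,f.__name__,np.round(k["point"],1),round(k["confidence"],2),*( [k["region"].sum(),np.argwhere(k["region"]).min(0),np.argwhere(k["region"]).max(0)] if "region" in k else []))
for t,z in dict(spanner=.01,tray=.014,carton=.05,jar=.05,can=.06,case=.03,flange=.008).items():
    for n in("scene","side"):
        for k in robot.landmark_of(t,n)[:1]: print(t,n,np.round(k["point"],0),round(k["confidence"],2),at_z(n,k["point"],0)[:2].round(3))
E
```

```text
fork? (array([ 0.64401426, -0.22608406,  0.26795233]), [np.float64(0.0024551230075727085), np.float64(0.0024551230075727753)])
fork scene call [254.8 161.2] 0.83
fork side call [306.4 199.5] 0.66
fork side call [375.3 257.9] 0.63
fork side call [403.  274.8] 0.59 2982 [230 356] [343 429]
bracket scene call [383.  257.5] 0.29
bracket scene call [234.4 190.7] 0.6 2224 [149 213] [256 271]
bracket scene call [280.5 278.6] 0.47 1031 [261 260] [301 304]
bracket side call [401.5 275.1] 0.6 3148 [230 356] [342 429]
spanner scene [323. 248.] 0.77 [ 0.563 -0.01 ]
spanner side [271. 206.] 0.55 [0.622 0.432]
tray scene [281. 283.] 0.72 [0.742 0.01 ]
tray side [359. 274.] 0.78 [ 0.736 -0.001]
carton scene [227. 176.] 0.75 [ 0.647 -0.457]
carton side [406. 401.] 0.76 [ 0.626 -0.457]
jar scene [279. 151.] 0.93 [ 0.43  -0.444]
jar side [323. 417.] 0.77 [ 0.423 -0.418]
can scene [412. 372.] 0.81 [0.62  0.442]
can side [271. 208.] 0.98 [0.617 0.426]
case scene [455. 345.] 0.65 [0.474 0.463]
case side [224. 213.] 0.58 [0.46 0.46]
flange scene [356. 228.] 0.65 [ 0.432 -0.006]
```

```bash
python3 - <<'E'
from h import *
s=cv2.imread("pics/scene0.png");d=cv2.imread("pics/side0.png")
a=cv2.resize(s[140:265,195:285],None,fx=4,fy=4,interpolation=3)
b=cv2.resize(d[225:350,345:440],None,fx=4,fy=4,interpolation=3)
cv2.imwrite("pics/br.png",np.hstack([a,b]))
m=cam("wrist");print(m)
im=robot.capture("wrist");cv2.imwrite("pics/w0.png",im[...,::-1])
# projector for yaw fit helper
f=np.array([.644,-.226])
for n,p in(("scene",(235,237)),("side",(406,322))): q=at_z(n,p,.012);print(q, np.degrees(np.arctan2(*(q[:2]-f)[::-1])))
print(robot.read_state()["clock"])
E
```

```text
{'mtx': array([[371.64829954,   0.        , 325.8530138 ],
       [  0.        , 371.64829954, 238.98190421],
       [  0.        ,   0.        ,   1.        ]]), 'hand_eye': array([[-9.62138239e-04, -9.65796349e-01, -2.59299993e-01,
         7.19643933e-02],
       [ 9.99999428e-01, -1.05022249e-03,  2.01169928e-04,
        -9.82873475e-04],
       [-4.66611868e-04, -2.59299651e-01,  9.65796807e-01,
        -1.65410115e-01],
       [ 0.00000000e+00,  0.00000000e+00,  0.00000000e+00,
         1.00000000e+00]])}
[ 0.76453727 -0.21020711  0.012     ] 7.464419830639628
[ 0.75679859 -0.23930257  0.012     ] -6.725941863246417
1.85
```

View pics/br.png

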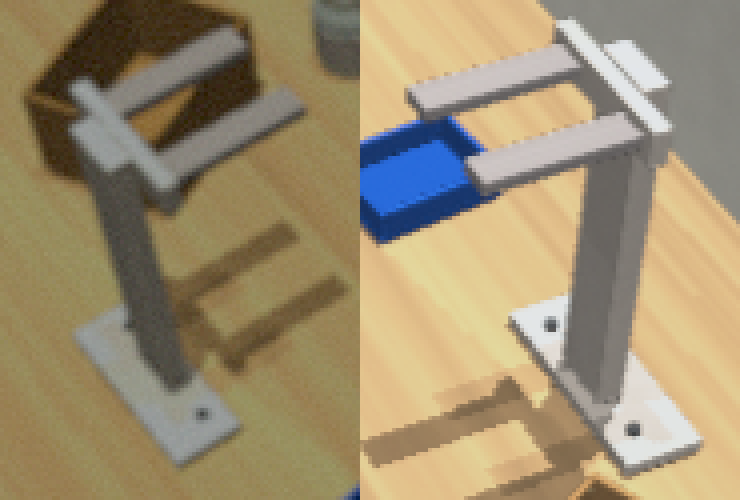

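```bash
python3 - <<'E'
from h import *
from scipy.optimize import least_squares
T=.276
obs=[("s",(75,333),(.145,-.08,.012)),("s",(180,463),(.145,.08,.012)),("s",(240,427),(.085,.08,.012)),
("d",(510,318),(.085,.08,.012)),("d",(700,440),(.145,-.08,.012)),("d",(628,468),(.085,-.08,.012)),
("d",(410,90),(-.029,.05,T)),("d",(430,100),(-.029,.024,T)),("d",(468,150),(-.029,-.024,T)),("d",(487,165),(-.029,-.05,T)),
("s",(283,88),(-.029,.024,T)),("s",(304,104),(-.029,.05,T)),("s",(245,45),(-.029,-.024,T))]
C={n:cam(n) for n in("scene","side")}
def pr(n,X):
    m=C[n];Rm=R.from_euler('xyz',m["attitude"],degrees=True).as_matrix();p=np.array(m["mtx"])@(Rm.T@(X-m["xyz"]));return p[:2]/p[2]
def res(v,full=False):
    r=[]
    for k,c,P in obs:
        n="scene" if k=="s" else "side"
        px=np.array([195+c[0]/4,140+c[1]/4]) if k=="s" else np.array([345+(c[0]-360)/4,225+c[1]/4])
        Rz=R.from_euler('z',v[2]).as_matrix()
        r.append(pr(n,Rz@np.array(P)+[v[0],v[1],0])-px)
    return np.array(r) if full else np.ravel(r)
s=least_squares(res,[.644,-.226,0],loss="soft_l1")
print(s.x,np.degrees(s.x[2]));print(res(s.x,True).round(1).tolist())
# carrier
o={"carrier":(.658,.234)}
E
```

```text
[ 0.65063903 -0.22412263  0.00166561] 0.09543242298192692
[[-2.2, -0.1], [-2.2, 0.4], [-1.0, -0.7], [-0.4, -2.7], [1.0, -1.2], [-0.2, -1.4], [-1.1, -2.2], [-1.2, 1.4], [-1.3, 0.7], [-0.7, 3.5], [-0.4, -1.0], [-0.4, 0.4], [-0.4, 0.0]]
```

View pics/w0.png

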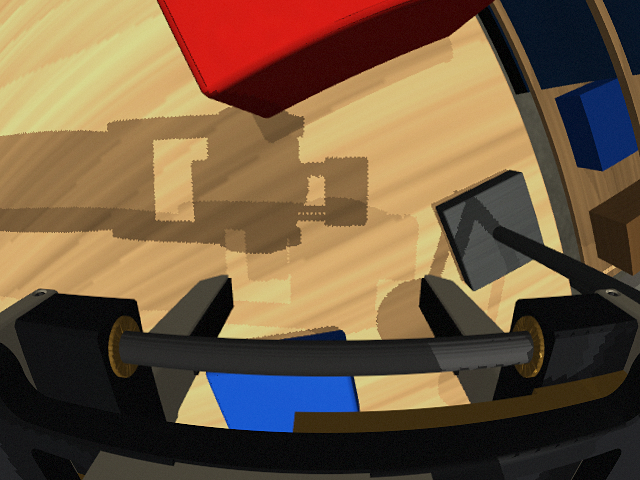

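```bash
R1=1; python3 -m creep '.5 -.92 .1 0 0 -1 1;.5 -.92 .1 0 0 -1 1;.5 -.92 .1 0 0 -1 1;.5 -.92 .1 0 0 -1 1;.5 -.92 .1 0 0 -1 1;.5 -.92 .1 0 0 -1 1;.5 -.92 .1 0 0 -1 1;.5 -.92 .1 0 0 -1 1;.5 -.92 .1 0 0 -1 1;.5 -.92 .1 0 0 -1 1;.5 -.92 .1 0 0 -1 1;.5 -.92 .1 0 0 -1 1' && python3 -m creep '.4 -.9 0 0 0 0 1;.4 -.9 0 0 0 0 1;.3 -.7 0 0 0 0 1;0 0 0 0 0 0 1;0 0 0 0 0 0 1' && python3 - <<'E'
from h import *
s=robot.read_state();im=robot.capture("wrist");cv2.imwrite("pics/w1.png",im[...,::-1])
print(s["clock"],s["eef_pos"],s["tool_rot"])
for t in("grip","carrier"):
    for k in robot.landmark_of(t,"wrist")[:1]: print(t,k["point"],k["confidence"])
for n in("scene","side"):
    robot.capture(n)
    for t in("grip","carrier"):
        for k in robot.landmark_of(t,n)[:1]: print(n,t,k["point"],k["confidence"])
print(robot.read_state()["clock"])
E
```

```text
clock: 2.85
eef_pos: [0.483, 0.2707, 0.255]
tool_rot: [180.0, -0.0, 105.2]
wrist_force: [0.4, -0.3, 0.2]
grip_width: 0.0933
grip_force: 0.0
clock: 3.27
eef_pos: [0.5159, 0.1964, 0.2547]
tool_rot: [180.0, -0.0, 105.3]
wrist_force: [-0.5, 0.3, 0.5]
grip_width: 0.0928
grip_force: 0.0
3.2667 [0.51588711 0.19635967 0.25471833] [ 1.79994621e+02 -6.83988339e-03  1.05254304e+02]
grip [323.1, 239.3] 0.61
carrier [446.6, 205.5] 0.85
scene grip [383.4, 255.7] 0.9
scene carrier [349.1, 322.3] 0.58
side grip [264.3, 217.4] 0.69
side carrier [301.1, 236.7] 0.9
3.7167
```

View pics/w1.png

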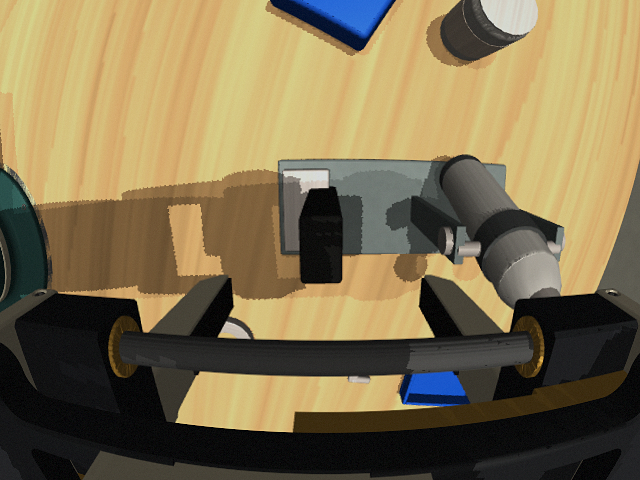

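```bash
cat >> h.py <<'E'
WM=cam("wrist");HE=np.array(WM["hand_eye"]);KW=np.array(WM["mtx"])
def wT(s):
    T=np.eye(4);T[:3,:3]=R.from_euler('xyz',s["tool_rot"],degrees=True).as_matrix();T[:3,3]=s["eef_pos"];return T@HE
def wproj(T,X):
    p=(np.asarray(X)-T[:3,3])@T[:3,:3];r=np.hypot(p[...,0],p[...,1]);th=np.arctan2(r,p[...,2])
    return np.stack([KW[0,2]+KW[0,0]*th*p[...,0]/r,KW[1,2]+KW[0,0]*th*p[...,1]/r],-1)
def wray(T,px):
    v=(np.asarray(px,float)-KW[:2,2])/KW[0,0];r=np.hypot(*v);d=np.array([*(np.sin(r)*v/r),np.cos(r)]);return T[:3,3],T[:3,:3]@d
def w_z(T,px,z):
    o,d=wray(T,px);return o+d*(z-o[2])/d[2]
E
python3 - <<'E'
from h import *
s=dict(eef_pos=[0.51588711,0.19635967,0.25471833],tool_rot=[179.9946,-.0068,105.2543]);T=wT(s)
g=[w_z(T,p,.01) for p in((279,160),(281,255),(505,165),(394,157),(398,254))]
for q in g:print(q.round(4))
d=g[2]-g[0];print("yaw",np.degrees(np.arctan2(d[1],d[0])),np.linalg.norm(d)); d=g[0]-g[1];print("yaw",np.degrees(np.arctan2(d[1],d[0]))-90,np.linalg.norm(d))
for p in((302,222),(341,222),(300,283),(342,283),(321,252)):print(w_z(T,p,.176).round(4))
print(w_z(T,(446.6,205.5),0))
print(tri([ray("scene",(383.4,257)),ray("side",(264.1,215.5))]))
for y in(13,14,15,16):
  y=np.radians(y);print(np.degrees(y))
print("TCP at top",wproj(T,[.5159,.1964,.176]))
E
```

```text
[0.4519 0.2322 0.01  ]
[0.4801 0.1265 0.01  ]
[0.707  0.3025 0.01  ]
[0.5735 0.2693 0.01  ]
[0.6116 0.1633 0.01  ]
yaw 15.399454059591607 0.2646579982078876
yaw 14.942876703621181 0.10940384063593868
[0.495  0.2089 0.176 ]
[0.5204 0.2158 0.176 ]
[0.5044 0.1658 0.176 ]
[0.5331 0.1736 0.176 ]
[0.5128 0.1919 0.176 ]
[0.65358145 0.23344262 0.        ]
(array([0.51247362, 0.19071151, 0.15353078]), [np.float64(0.0014872261824463145), np.float64(0.0014872261824463333)])
13.0
14.0
14.999999999999998
16.0
TCP at top [327.04728312 247.00874011]
```

```bash
python3 -m creep '-.06 -.13 -.82 0 0 0 1;0 0 -.82 0 0 0 1;0 0 -.82 0 0 0 1;0 0 -.82 0 0 0 1;0 0 -.82 0 0 0 1;0 0 0 0 0 0 1;0 0 0 0 0 0 0;0 0 0 0 0 0 0;0 0 0 0 0 0 0;0 0 0 0 0 0 0;0 0 0 0 0 0 0;0 0 0 0 0 0 0' 60 && python3 -m creep '0 0 .2 0 0 0 0;0 0 .3 0 0 0 0;0 0 .4 0 0 0 0;0 0 .4 0 0 0 0;0 0 .4 0 0 0 0;0 0 .2 0 0 0 0;0 0 0 0 0 0 0' && python3 - <<'E'
from h import *
s=robot.read_state();im=robot.capture("wrist");cv2.imwrite("pics/w2.png",im[...,::-1])
print(s["clock"],s["eef_pos"],s["tool_rot"],s["torque"],s["wrist_force"])
E
```

```text
clock: 4.72
eef_pos: [0.514, 0.1934, 0.1323]
tool_rot: [179.9, -0.0, 105.4]
wrist_force: [0.0, 0.3, -0.6]
grip_width: 0.0579
grip_force: 0.0
clock: 5.3
eef_pos: [0.514, 0.1934, 0.1901]
tool_rot: [179.9, -0.0, 105.4]
wrist_force: [-0.3, 0.8, -7.7]
grip_width: 0.0282
grip_force: 60.3
5.3 [0.5140259  0.19337973 0.19012204] [ 1.79927811e+02 -3.67655569e-03  1.05368674e+02] [-0.18433177  0.55003528 -0.03021514] [-0.31993732  0.83967641 -7.74271926]
```

View pics/w2.png

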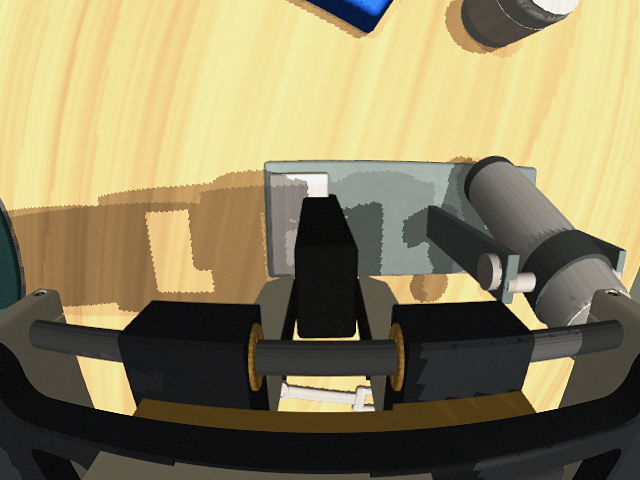

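```bash
python3 - <<'E'
from h import *
from scipy.optimize import least_squares
s=dict(eef_pos=[0.5140259,0.19337973,0.19012204],tool_rot=[179.9278,-.0037,105.3687]);T=wT(s)
px=np.array([(265,163),(268,275),(535,170)])
P=np.array([(-.2,.055,.01),(-.2,-.055,.01),(.07,.055,.01)])
f=lambda v:(wproj(T,R.from_euler('xyz',[v[4],v[5],v[3]]).apply(P)+v[:3])-px).ravel()
r=least_squares(lambda v:np.r_[f(v),v[4]*100,v[5]*30],[.659,.232,.05,.265,0,0]);print(r.x.round(4),np.degrees(r.x[3:]),f(r.x).round(1))
r=least_squares(lambda v:np.r_[f(v),v[4]*1000,v[5]*1000],[.659,.232,.05,.265,0,0]);print(r.x.round(4),np.degrees(r.x[3:]),f(r.x).round(1))
for n in("scene","side"):
    im=robot.capture(n)
for t in("carrier","trunnion","neck","grip"):
    p={n:robot.landmark_of(t,n)[:1] for n in("scene","side")}
    if all(p.values()): print(t,*tri([ray(n,p[n][0]["point"]) for n in p]))
E
```

```text
[ 6.525e-01  2.286e-01  4.800e-03  2.674e-01 -5.000e-04 -6.900e-03] [15.3193625  -0.02981299 -0.3970792 ] [-0.5 -0.3  0.6  0.1 -0.1  0.2]
[ 0.6526  0.2287  0.0046  0.2664  0.     -0.    ] [ 1.52641027e+01  1.84978480e-04 -1.11428128e-03] [-0.4 -0.5  0.6  0.3 -0.2  0.2]
carrier [0.65435459 0.23180324 0.01205787] [np.float64(0.0010447788227606076), np.float64(0.0010447788227603454)]
trunnion [0.6548221  0.22473487 0.14926275] [np.float64(0.0008495370061112939), np.float64(0.000849537006111306)]
neck [0.66676566 0.19346357 0.26933657] [np.float64(0.0009873756544280874), np.float64(0.0009873756544279068)]
grip [0.50831605 0.19008861 0.16523157] [np.float64(0.0005565441713306505), np.float64(0.0005565441713307762)]
```

```bash
python3 -m creep '0 0 -.07 0 0 0 0;0 0 -.07 0 0 0 0;0 0 0 0 0 0 0;0 0 0 0 0 0 0' | head -4;  python3 -m creep '0 0 -.03 0 0 0 0;0 0 0 0 0 0 0'| sed -n 2,4p;python3 -m creep '0 0 -.03 0 0 0 0;0 0 0 0 0 0 0'| sed -n 2,4p;python3 -m creep '0 0 -.03 0 0 0 0;0 0 0 0 0 0 0'| sed -n 2,4p
```

```text
clock: 6.18
eef_pos: [0.5137, 0.1933, 0.1842]
tool_rot: [-180.0, 0.0, 105.4]
wrist_force: [0.7, -0.4, -7.5]
eef_pos: [0.5137, 0.1933, 0.1834]
tool_rot: [-180.0, 0.0, 105.4]
wrist_force: [0.3, -0.7, -7.5]
eef_pos: [0.5138, 0.1933, 0.1825]
tool_rot: [-180.0, -0.0, 105.4]
wrist_force: [-1.2, -0.4, -5.9]
eef_pos: [0.5138, 0.1933, 0.1816]
tool_rot: [-180.0, -0.0, 105.4]
wrist_force: [1.2, 0.2, -7.8]
```

```bash
for i in 1; do python3 -m creep '0 0 -.05 0 0 0 0;0 0 0 0 0 0 0'| sed -n 2,4p;python3 -m creep '0 0 -.05 0 0 0 0;0 0 0 0 0 0 0'| sed -n 2,4p;python3 -m creep '0 0 -.05 0 0 0 0;0 0 0 0 0 0 0'| sed -n 2,4p; done; python3 - <<'E'
from h import *
s=robot.read_state();T=wT(s);robot.capture("side");robot.capture("scene")
p={n:robot.landmark_of("carrier",n)[:1] for n in("scene","side")}
if all(p.values()):print(tri([ray(n,p[n][0]["point"]) for n in p]))
E
```

```text
eef_pos: [0.5138, 0.1933, 0.1801]
tool_rot: [-180.0, -0.0, 105.4]
wrist_force: [-0.7, 0.3, -6.3]
eef_pos: [0.5138, 0.1933, 0.1786]
tool_rot: [180.0, -0.0, 105.4]
wrist_force: [-0.1, -0.4, -6.7]
eef_pos: [0.5138, 0.1933, 0.1772]
tool_rot: [180.0, -0.0, 105.4]
wrist_force: [-0.1, 0.2, -5.4]
(array([0.65807422, 0.23205513, 0.00350324]), [np.float64(0.0004635335878233053), np.float64(0.00046353358782357185)])
```

```bash
python3 -m creep '0 0 -.05 0 0 0 0;0 0 0 0 0 0 0'| sed -n 2,4p;python3 -m creep '0 0 -.05 0 0 0 0;0 0 0 0 0 0 0'| sed -n 2,4p;python3 -m creep '0 0 -.05 0 0 0 0;0 0 0 0 0 0 0'| sed -n 2,4p
```

```text
eef_pos: [0.5137, 0.1933, 0.1757]
tool_rot: [-180.0, -0.0, 105.4]
wrist_force: [-1.2, -0.5, -3.7]
eef_pos: [0.5137, 0.1933, 0.1742]
tool_rot: [180.0, 0.0, 105.4]
wrist_force: [-3.1, -0.5, -2.1]
eef_pos: [0.5139, 0.1933, 0.1732]
tool_rot: [180.0, -0.0, 105.4]
wrist_force: [-5.0, -0.6, 2.3]
```

```bash
python3 -m creep '0 0 0 0 0 0 .6;0 0 0 0 0 0 .6;0 0 0 0 0 0 .6;0 0 0 0 0 0 .6;0 0 -.7 0 0 0 .6;0 0 -.7 0 0 0 .6;0 0 0 0 0 0 .6;0 0 0 0 0 0 0;0 0 0 0 0 0 0;0 0 0 0 0 0 0;0 0 0 0 0 0 0;0 0 0 0 0 0 0' 60; python3 -m creep '0 0 0 0 0 0 0;0 0 0 0 0 0 0'
```

```text
clock: 8.88
eef_pos: [0.5141, 0.1934, 0.1318]
tool_rot: [179.9, -0.0, 105.4]
wrist_force: [-0.4, -0.1, 6.9]
grip_width: 0.0299
grip_force: 60.0
clock: 9.05
eef_pos: [0.5141, 0.1934, 0.1318]
tool_rot: [179.9, -0.0, 105.4]
wrist_force: [-0.0, -0.1, 6.6]
grip_width: 0.0296
grip_force: 60.0
```

```bash
python3 -m creep '0 0 .15 0 0 0 0;0 0 .3 0 0 0 0;0 0 .4 0 0 0 0;0 0 .4 0 0 0 0;0 0 .4 0 0 0 0;0 0 .25 0 0 0 0;0 0 .1 0 0 0 0;0 0 0 0 0 0 0'; python3 -m creep '-.1 -.2 0 0 0 -.05 0;-.2 -.4 0 0 0 -.1 0;-.31 -.64 0 0 0 -.18 0;-.31 -.64 0 0 0 -.18 0;-.31 -.64 0 0 0 -.18 0;-.31 -.64 0 0 0 -.18 0;-.31 -.64 0 0 0 -.18 0;-.31 -.64 0 0 0 -.18 0;-.31 -.64 0 0 0 -.18 0;-.31 -.64 0 0 0 -.18 0;-.31 -.64 0 0 0 -.18 0;-.31 -.64 0 0 0 -.18 0'; python3 -m creep '-.31 -.64 0 0 0 -.18 0;-.31 -.64 0 0 0 -.18 0;-.31 -.64 0 0 0 -.18 0;-.31 -.64 0 0 0 -.18 0;-.31 -.64 0 0 0 -.18 0;-.31 -.64 0 0 0 -.18 0;-.31 -.64 0 0 0 -.18 0;-.31 -.64 0 0 0 -.18 0;-.31 -.64 0 0 0 -.14 0;-.2 -.4 0 0 0 0 0;-.1 -.2 0 0 0 0 0;0 0 0 0 0 0 0'; python3 - <<'E'
from h import *
s=robot.read_state();im=robot.capture("wrist");cv2.imwrite("pics/w3.png",im[...,::-1])
print(s["clock"],s["eef_pos"],s["tool_rot"],s["q"],s["torque"],s["wrist_force"])
T=wT(s)
# expected features for carrier rigid in tool: carrier level, yaw 0, origin
c=np.array([s["eef_pos"][0]+.15,s["eef_pos"][1],s["eef_pos"][2]-.131])
for P in((-.2,.055,.01),(-.2,-.055,.01),(.07,.055,.01)):print(P,wproj(T,c+P).round(1))
for n in("scene","side"): cv2.imwrite(f"pics/{n}3.png",robot.capture(n)[...,::-1])
for t in("carrier","trunnion","neck","grip","fork"):
    p={n:robot.landmark_of(t,n)[:1] for n in("scene","side")}
    if all(p.values()): print(t,*tri([ray(n,p[n][0]["point"]) for n in p]))
for k in robot.trace("bottle","wrist")[:2]: print(k["point"],k["confidence"],k["region"].sum())
print(robot.read_state()["clock"])
E
```

```text
clock: 9.72
eef_pos: [0.514, 0.1934, 0.1918]
tool_rot: [179.9, -0.0, 105.4]
wrist_force: [-0.4, -0.8, -7.6]
grip_width: 0.0301
grip_force: 60.0
clock: 10.72
eef_pos: [0.4102, -0.0181, 0.19]
tool_rot: [-180.0, 0.0, 97.5]
wrist_force: [0.1, -0.0, -7.5]
grip_width: 0.0295
grip_force: 60.0
clock: 11.72
eef_pos: [0.3179, -0.2083, 0.1903]
tool_rot: [-180.0, 0.0, 91.1]
wrist_force: [-0.3, -0.5, -8.2]
grip_width: 0.0297
grip_force: 60.0
11.7167 [ 0.31790238 -0.20832552  0.19026576] [-1.79961570e+02  6.32216867e-03  9.11135222e+01] [-3.70613616e+01 -3.22546755e+01  1.17870001e+02 -2.88077271e-02
  9.44109779e+01 -3.81770907e+01] [-0.18018316  0.62093681 -0.16101352] [-0.25003612 -0.47514806 -8.19575689]
(-0.2, 0.055, 0.01) [263.5 161.9]
(-0.2, -0.055, 0.01) [266.4 294.1]
(0.07, 0.055, 0.01) [571.6 178.3]
carrier [ 0.46814091 -0.20104697  0.05608662] [np.float64(0.00044831709317742427), np.float64(0.00044831709317746894)]
trunnion [ 0.4753368  -0.20754887  0.20267856] [np.float64(0.0030074319406036593), np.float64(0.0030074319406037126)]
grip [ 0.31571232 -0.20364065  0.21147402] [np.float64(0.0019764543327927906), np.float64(0.0019764543327927663)]
fork [ 0.63819102 -0.22978256  0.27210558] [np.float64(0.002103152667161875), np.float64(0.002103152667162147)]
[562.6, 240.4] 0.78 12386
12.4167
```

View pics/w3.png

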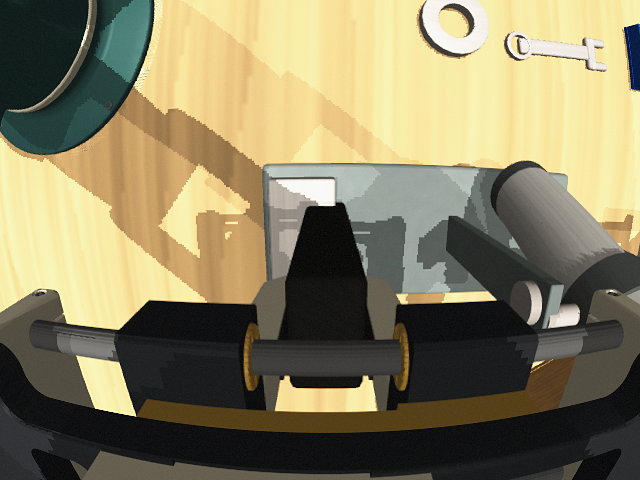

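```bash
python3 -m creep '-.2 -.1 0 0 0 -.06 0;-.3 -.2 0 0 0 -.06 0;-.2 -.2 0 0 0 -.06 0;-.1 -.1 0 0 0 -.05 0;0 0 0 0 0 0 0;0 0 0 0 0 0 0'; cat > m.py <<'E'
from h import *
from scipy.optimize import minimize_scalar
th=np.linspace(0,2*np.pi,40,endpoint=False)
def hull(T,P):
    m=np.zeros((480,640),np.uint8);u=wproj(T,P);h=cv2.convexHull((u*16).astype(np.int32))
    cv2.fillConvexPoly(m,h,255,cv2.LINE_AA,4);return m/255.
def cyl(r,z0,z1):return np.array([(r*np.cos(t),r*np.sin(t),z) for z in(z0,z1) for t in th])
BODY=np.vstack([cyl(.026,-.113,.05),cyl(.022,-.119,-.119)])
UP=np.array([(x,y,z) for x in(-.05,-.042) for y in(-.015,.015) for z in(.01,.165)])-[0,0,.15]
O=np.array([0,.15,.019*-1])   # trunnion centre in tool coords (tool y = carrier x, tool z down)
def Tt():return HE
def tool(P): # carrier(trunnion-centred) -> tool coords
    P=np.asarray(P);return np.stack([P[:,1],P[:,0],-P[:,2]],-1)+O
def model(q):
    b=hull(HE,tool(R.from_rotvec([q,0,0]).apply(BODY)));return b*(1-hull(HE,tool(UP)))
ROI=np.zeros((480,640));ROI[100:295,440:]=1
def fit(mask):
    m=mask.astype(float)
    c=lambda q:(np.abs(model(q)-m)*ROI).sum()
    qs=np.arange(-.4,.41,.05);i=np.argmin([c(q) for q in qs])
    r=minimize_scalar(c,bounds=(qs[i]-.06,qs[i]+.06),method="bounded",options=dict(xatol=5e-4))
    return r.x,r.fun/ (m*ROI).sum()
E
python3 - <<'E'
from m import *
robot.capture("wrist");k=robot.trace("bottle","wrist")[0];np.save("mask.npy",k["region"]);im=cv2.imread("pics/w3.png")
print(fit(k["region"]),robot.read_state())
mm=k["region"].astype(np.uint8)*90
q=.35;mo=model(q)
out=np.zeros((480,640,3),np.uint8);out[...,1]=mm*2;out[...,2]=(mo*255).astype(np.uint8)
cv2.imwrite("pics/ov.png",out[100:380,380:])
E
```

```text
clock: 12.92
eef_pos: [0.295, -0.2257, 0.1908]
tool_rot: [180.0, -0.0, 90.3]
wrist_force: [1.0, -0.1, -7.3]
grip_width: 0.0298
grip_force: 60.0
(np.float64(0.3541867292503947), np.float64(0.09239371201223384)) {'clock': 13.0167, 'q': array([-4.13096044e+01, -3.36088964e+01,  1.18638352e+02,  1.05666939e-02,
        9.49700486e+01, -4.16382887e+01]), 'qvel': array([0.26826752, 0.01463731, 0.02564417, 0.05400462, 0.02076056,
       0.04671902]), 'joint_efforts': array([-6.20281678e-01, -1.90591532e+01, -6.77801728e+01,  4.41584643e-01,
       -4.54693772e-01,  9.29644564e-03]), 'eef_pos': array([ 0.29522423, -0.22542678,  0.19074853]), 'tool_rot': array([ 1.79992635e+02, -7.53760242e-03,  9.03296003e+01]), 'wrist_force': array([ 1.07832736, -0.15254144, -8.13093151]), 'torque': array([ 0.0089867 ,  0.7007867 , -0.00693927]), 'grip_force': 59.99344825744629, 'grip_width': 0.029878661461003587}
```

View pics/ov.png

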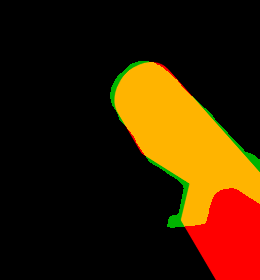

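```bash
cat > e.py <<'E'
import sys,json,os
from m import *
from scipy.optimize import lsq_linear
FS=np.radians(4);DT=1/12
def tilt(s):
    z=-R.from_euler('xyz',s["tool_rot"],degrees=True).as_matrix()[:,2];return np.arctan2(-z[1],z[2])
def prop(x,P,path,dt): # path: list of c, one per dt
    A=np.array([[0,1,0],[2.5,-.79,1],[0,0,0]]);F=np.eye(3)+A*dt
    for c0,c1 in zip(path[:-1],path[1:]):
        cd=(c1-c0)/dt
        x=x+dt*np.array([x[1],2.5*x[0]-.79*x[1]+4.8*c0+.79*cd+x[2],0])
        P=F@P@F.T+np.diag([1e-6,.02**2,.03**2])*dt
        for sg in(1,-1):
            if sg*(x[0]-c1)>.35: x=np.array([c1+sg*.35,sg*min(sg*x[1],sg*cd),x[2]])
    return x,P
def path(c0,c1,turns,T,dt):
    n=max(int(round(T/dt)),1);t=np.linspace(0,T,n+1);tk=np.arange(len(turns)+1)*DT+.01
    v=c0+np.r_[0,np.cumsum(turns)]*FS;p=np.interp(t,tk,v);return p+(c1-p[-1])*np.clip(t/max(tk[-1],.05),0,1)
def plan(x,c,N=36,lim=.7):
    dt=DT;sub=4;h=dt/sub
    def roll(x0,c0,u):
        X=[];x=np.array(x0,float);cc=c0
        for k in range(N):
            cd=u[k]*FS/dt
            for _ in range(sub):
                x=x+h*np.array([x[1],2.5*x[0]-.79*x[1]+4.8*cc+.79*cd+x[2],0]);cc+=cd*h
            X+= [x[0]*3,x[1]*.7,(cc+x[2]/4.8)*.7]+([x[0]*30,x[1]*15,cc*20] if k==N-1 else [])
        return np.array(X)
    b=roll(x,c,np.zeros(N));M=np.stack([roll([0,0,0],0,e) for e in np.eye(N)],1)
    r=lsq_linear(np.vstack([M,np.eye(N)*.08]),-np.r_[b,np.zeros(N)],(-lim,lim));return r.x,b
if __name__=="__main__":
    turns=[float(v) for v in sys.argv[1].split(",")] if len(sys.argv)>1 and sys.argv[1] else []
    s=robot.read_state();c=tilt(s);t=s["clock"]
    if os.path.exists("kf.json"):
        L=json.load(open("kf.json"));x=np.array(L["x"]);P=np.array(L["P"])
        p=path(L["c"],c,turns,t-L["t"],.005);x,P=prop(x,P,p,(t-L["t"])/(len(p)-1))
    else: x=np.array([.35+c,0,0]);P=np.diag([1e-4,1e-4,.05**2])
    robot.capture("wrist");ks=robot.trace("bottle","wrist");xp=x.copy()
    if ks:
        q,e=fit(ks[0]["region"]);inn=q+c-x[0]
        if e<.25:
            H=np.array([[1,0,0]]);S=P[0,0]+.006**2;K=P[:,0]/S;x=x+K*inn;P=P-np.outer(K,P[0])
        print("q %.3f err %.2f innov %.3f"%(q,e,inn))
    else: print("no bottle")
    s2=robot.read_state();c2=tilt(s2);n=max(int((s2["clock"]-t)/.005),1)
    x,P=prop(x,P,np.linspace(c,c2,n+1),(s2["clock"]-t)/n)
    json.dump(dict(x=x.tolist(),P=P.tolist(),c=c2,t=s2["clock"]),open("kf.json","w"))
    u,_=plan(x,c2)
    print("t %.2f a %.3f a' %.3f d %.3f c %.3f z %.3f | sd %s"%(s2["clock"],*x,c2,x[1]+2.025*x[0],np.sqrt(np.diag(P)).round(3)))
    print("pos",s2["eef_pos"].round(4),"rot",s2["tool_rot"].round(2));print("plan",u[:12].round(2).tolist())
E
python3 e.py && python3 -m creep '0 0 0 -.15 0 0 0;0 0 0 -.3 0 0 0;0 0 0 -.3 0 0 0;0 0 0 -.3 0 0 0;0 0 0 -.3 0 0 0;0 0 0 -.3 0 0 0;0 0 0 -.3 0 0 0' |sed -n 2,4p; python3 e.py="" ; python3 e.py -- 2>/dev/null | head -0; true
```

```text
q 0.355 err 0.09 innov 0.005
t 13.12 a 0.350 a' 0.005 d 0.000 c 0.000 z 0.714 | sd [0.005 0.012 0.051]
pos [ 0.2953 -0.2254  0.1907] rot [ 1.800e+02 -1.000e-02  9.035e+01]
plan [-0.7, -0.7, -0.7, -0.7, -0.7, -0.7, -0.7, -0.7, -0.01, 0.7, 0.7, 0.7]
eef_pos: [0.2951, -0.2254, 0.1908]
tool_rot: [-180.0, 7.9, 90.3]
```

```bash
python3 e.py=- 2>/dev/null; python3 e.py " -.15,-.3,-.3,-.3,-.3,-.3,-.3"
```

```text
q 0.354 err 0.09 innov 0.004
t 13.80 a 0.188 a' -0.250 d 0.009 c -0.138 z 0.130 | sd [0.007 0.024 0.046]
pos [ 0.2952 -0.2251  0.1908] rot [-179.97    7.88   90.39]
plan [-0.7, -0.12, 0.7, 0.7, 0.7, 0.67, 0.37, 0.17, 0.04, -0.03, -0.07, -0.08]
```

```bash
python3 -m creep '0 0 0 0 0 0 0' |sed -n 3p; python3 e.py "0"
```

```text
tool_rot: [-180.0, 7.8, 90.4]
q 0.305 err 0.10 innov 0.002
t 13.98 a 0.143 a' -0.252 d 0.011 c -0.136 z 0.038 | sd [0.007 0.023 0.043]
pos [ 0.2951 -0.2255  0.1907] rot [-179.95    7.78   90.34]
plan [-0.44, 0.6, 0.7, 0.67, 0.46, 0.27, 0.12, 0.03, -0.03, -0.06, -0.07, -0.07]
```

```bash
python3 -m creep '0 0 0 -.3 0 0 0;0 0 0 .4 0 0 0;0 0 0 .6 0 0 0;0 0 0 .6 0 0 0' |sed -n 3p; python3 e.py " -.3,.4,.6,.6"
```

```text
tool_rot: [180.0, 2.4, 90.4]
q 0.066 err 0.10 innov -0.034
t 14.42 a 0.000 a' -0.276 d -0.049 c -0.043 z -0.275 | sd [0.007 0.021 0.037]
pos [ 0.295  -0.2262  0.1907] rot [-179.97    2.48   90.25]
plan [0.7, 0.7, 0.7, 0.7, 0.7, -0.16, -0.63, -0.67, -0.55, -0.39, -0.25, -0.15]
```

```bash
python3 -m creep '0 0 0 .9 0 0 0;0 0 0 .9 0 0 0;0 0 0 .8 0 0 0;0 0 0 .6 0 0 0' |sed -n 3p; python3 e.py ".9,.9,.8,.6"
```

```text
tool_rot: [179.9, -10.3, 90.3]
q -0.226 err 0.13 innov 0.004
t 14.85 a -0.042 a' 0.084 d -0.043 c 0.179 z -0.001 | sd [0.007 0.02  0.035]
pos [ 0.2949 -0.2263  0.1903] rot [-179.99  -10.23   90.22]
plan [-0.7, -0.7, -0.49, -0.32, -0.19, -0.1, -0.05, -0.01, 0.01, 0.01, 0.02, 0.02]
```

```bash
python3 -m creep '0 0 0 -.8 0 0 0;0 0 0 -.7 0 0 0;0 0 0 -.5 0 0 0;0 0 0 -.3 0 0 0' |sed -n 3p; python3 e.py " -.8,-.7,-.5,-.3"
```

```text
tool_rot: [180.0, -0.8, 90.4]
q 0.002 err 0.11 innov 0.033
t 15.28 a 0.020 a' 0.098 d 0.001 c 0.016 z 0.139 | sd [0.007 0.02  0.035]
pos [ 0.2952 -0.2249  0.191 ] rot [179.96  -0.91  90.41]
plan [-0.7, -0.7, -0.22, 0.23, 0.34, 0.31, 0.24, 0.16, 0.1, 0.06, 0.03, 0.01]
```

```bash
sed -i 's/2\.5\*x\[0\]-\.79\*x\[1\]+4\.8\*/2.2*x[0]-.84*x[1]+5.1*/; s/\.79\*cd/.84*cd/; s/\[2\.5,-\.79,1\]/[2.2,-.84,1]/' e.py; grep -c '5.1\*' e.py; python3 -m creep '0 0 0 -.7 0 0 0;0 0 0 -.6 0 0 0;0 0 0 -.2 0 0 0' |sed -n 3p; python3 e.py " -.7,-.6,-.2"
```

```text
2
tool_rot: [-180.0, 5.1, 90.4]
q 0.143 err 0.10 innov 0.025
t 15.63 a 0.048 a' -0.024 d 0.034 c -0.087 z 0.073 | sd [0.007 0.019 0.035]
pos [ 0.2952 -0.225   0.1907] rot [-179.98    4.96   90.39]
plan [-0.4, 0.25, 0.41, 0.37, 0.28, 0.18, 0.11, 0.05, 0.02, -0.0, -0.01, -0.02]
```

```bash
python3 -m creep '0 0 0 -.2 0 0 0;0 0 0 .2 0 0 0;0 0 0 .3 0 0 0;0 0 0 .3 0 0 0' |sed -n 3p; python3 e.py " -.2,.2,.3,.3"
```

```text
tool_rot: [-180.0, 2.4, 90.3]
q 0.052 err 0.11 innov -0.018
t 16.07 a 0.002 a' -0.106 d 0.010 c -0.043 z -0.102 | sd [0.007 0.019 0.035]
pos [ 0.2949 -0.226   0.1906] rot [-179.96    2.48   90.26]
plan [0.7, 0.63, 0.06, -0.15, -0.19, -0.17, -0.13, -0.09, -0.06, -0.03, -0.02, -0.01]
```

```bash
cat > log.txt <<'E'
13.02|.0|.355|
13.70|-.138|.354|-.15,-.3,-.3,-.3,-.3,-.3,-.3
13.88|-.136|.305|0
14.32|-.043|.066|-.3,.4,.6,.6
14.75|.179|-.226|.9,.9,.8,.6
15.18|.015|.002|-.8,-.7,-.5,-.3
15.53|-.088|.143|-.7,-.6,-.2
15.97|-.042|.052|-.2,.2,.3,.3
E
sed -i 's/^    robot.capture("wrist")/    tm=t;cm=c;robot.capture("wrist")/; s/^        q,e=fit.*/&;open("log.txt","a").write("%.4f|%.4f|%.4f|%s\\n"%(tm,cm,q,",".join(map(str,turns))))/' e.py
python3 -m creep '0 0 0 .6 0 0 0;0 0 0 .6 0 0 0;0 0 0 .1 0 0 0;0 0 0 -.1 0 0 0' |sed -n 3p; python3 e.py ".6,.6,.1,-.1"; cat > fitp.py <<'E'
from e import *
from scipy.optimize import least_squares
D=[l.strip().split("|") for l in open("log.txt")];D=[(float(a),float(b),float(c),[float(v) for v in d.split(",") if v]) for a,b,c,d in D]
D=D[1:]
def sim(v):
    r,off,lag,a,ad,bc=v;x=np.array([a,ad]);out=[x[0]-D[0][1]-D[0][2]+off]
    for (t0,c0,_,_),(t1,c1,q,u) in zip(D[:-1],D[1:]):
        T=t1-t0;h=.005;n=int(round(T/h));h=T/n;t=np.linspace(0,T,n+1);tk=np.arange(len(u)+1)*DT+.1-.0+lag
        p=np.interp(t,tk,c0+np.r_[0,np.cumsum(u)]*FS);p=p+(c1-p[-1])*np.clip((t-.1)/(T-.1),0,1)
        for k in range(n):
            cd=(p[k+1]-p[k])/h;c=p[k]+bc;x=x+h*np.array([x[1],7.3*x[0]-4.8*r*(x[0]-c)-.79*r*(x[1]-cd)])
            if x[0]-p[k+1]>.35:x=np.array([p[k+1]+.35,min(x[1],cd)])
        out.append(x[0]-c1-q+off)
    return np.array(out)
s=least_squares(lambda v:np.r_[sim(v)/.006,(v[0]-1)/.08,v[1]/.01,v[2]/.02,v[5]/.02],[1,0,0,.212,-.25,0])
print("r,off,lag,a,ad,bc",s.x.round(3));print(sim(s.x).round(3))
E
python3 fitp.py
```

```text
tool_rot: [-180.0, -2.2, 90.2]
q -0.049 err 0.11 innov 0.004
t 16.50 a -0.009 a' 0.022 d 0.014 c 0.037 z 0.004 | sd [0.007 0.019 0.034]
pos [ 0.295  -0.2257  0.1907] rot [-180.     -2.11   90.3 ]
plan [-0.21, -0.15, -0.1, -0.06, -0.04, -0.02, -0.01, -0.0, 0.0, 0.0, 0.0, 0.0]
r,off,lag,a,ad,bc [ 1.131  0.004  0.005  0.213 -0.276  0.006]
[ 0.001 -0.003  0.001  0.004  0.002 -0.008  0.003  0.   ]
```

```bash
sed -i 's/2\.2\*x\[0\]-\.84\*x\[1\]+5\.1\*/1.87*x[0]-.893*x[1]+5.43*/; s/\.84\*cd/.893*cd/; s/\[2\.2,-\.84,1\]/[1.87,-.893,1]/; s/x\[2\]\/4.8/x[2]\/5.43/; s/2\.025/1.885/; s/\.03\*\*2\])/.01**2])/' e.py;python3 -m creep '0 0 0 -.2 0 0 0;0 0 0 -.15 0 0 0;0 0 0 -.1 0 0 0;0 0 0 -.06 0 0 0;0 0 0 -.04 0 0 0' |sed -n 3p; python3 e.py " -.2,-.15,-.1,-.06,-.04"; python3 fitp.py
```

```text
tool_rot: [180.0, 0.0, 90.4]
q 0.001 err 0.11 innov 0.002
t 17.02 a 0.002 a' 0.017 d 0.016 c -0.000 z 0.021 | sd [0.007 0.018 0.028]
pos [ 0.2951 -0.2254  0.1908] rot [1.7999e+02 2.0000e-02 9.0350e+01]
plan [-0.19, -0.03, 0.03, 0.05, 0.04, 0.03, 0.02, 0.01, 0.01, 0.0, 0.0, -0.0]
r,off,lag,a,ad,bc [ 1.068  0.003  0.007  0.213 -0.29   0.005]
[ 0.    -0.005  0.004  0.008  0.    -0.012  0.002 -0.     0.001]
```

```bash
python3 -m creep '0 0 0 -.18 0 0 0;0 0 0 -.03 0 0 0;0 0 0 .03 0 0 0;0 0 0 .05 0 0 0;0 0 0 .04 0 0 0;0 0 0 .03 0 0 0' |sed -n 3p; python3 e.py " -.18,-.03,.03,.05,.04,.03"; python3 - <<'E'
import cv2,numpy as np
s=cv2.imread("pics/scene0.png")[145:190,210:274];d=cv2.imread("pics/side0.png")[228:276,353:425]
cv2.imwrite("pics/fz.png",np.vstack([cv2.resize(s,(576,288),interpolation=cv2.INTER_LANCZOS4)[:, :],cv2.resize(d,(432,288),interpolation=cv2.INTER_LANCZOS4) if 0 else cv2.copyMakeBorder(cv2.resize(d,(432,288),interpolation=cv2.INTER_LANCZOS4),0,0,0,144,0)]))
E
```

```text
tool_rot: [-180.0, 0.2, 90.3]
no bottle
t 17.62 a 0.002 a' -0.001 d 0.016 c -0.004 z 0.004 | sd [0.021 0.035 0.029]
pos [ 0.295  -0.2256  0.1907] rot [-179.99    0.22   90.32]
plan [-0.04, 0.0, 0.02, 0.02, 0.01, 0.01, 0.0, 0.0, 0.0, -0.0, -0.0, -0.0]
```

View pics/fz.png

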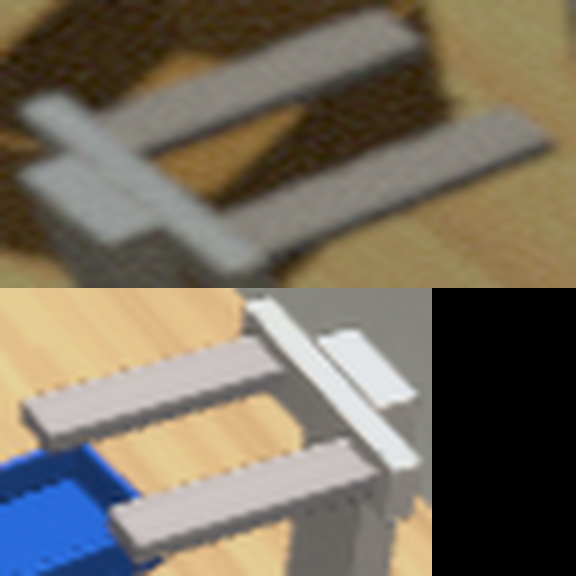

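```bash
python3 -m creep '0 0 0 -.04 0 0 0;0 0 0 0 0 0 0;0 0 0 .02 0 0 0' |sed -n 3p; python3 e.py " -.04,0,.02"; python3 - <<'E'
from h import *
from scipy.optimize import least_squares
C={n:cam(n) for n in("scene","side")}
def pr(n,X):
    m=C[n];Rm=R.from_euler('xyz',m["attitude"],degrees=True).as_matrix();p=np.array(m["mtx"])@(Rm.T@(X-m["xyz"]));return p[:2]/p[2]
S=[((375,10),-1,1),((427,45),-1,0),((503,103),1,0),((553,145),1,1)]
D=[((23,114),1,1),((50,145),1,0),((112,224),-1,0),((143,260),-1,1)]
F=[("scene",(213.75,223.25),(.145,-.08,.012)),("scene",(240,255.7),(.145,.08,.012)),("scene",(255,246.7),(.085,.08,.012)),
("side",(382.5,304.5),(.085,.08,.012)),("side",(430,335),(.145,-.08,.012)),("side",(412,342),(.085,-.08,.012))]
def res(v,full=0):
    x,y,yw,yi,yo,z=v;Rz=R.from_euler('z',yw).as_matrix();r=[]
    for c,sg,o in S:r.append(pr("scene",Rz@[-.029,sg*(yo if o else yi),z]+[x,y,0])-[210+c[0]/9-.5,145+c[1]/6.4-.5])
    for c,sg,o in D:r.append(pr("side",Rz@[-.029,sg*(yo if o else yi),z]+[x,y,0])-[353+c[0]/6-.5,228+c[1]/6-.5])
    for n,p,P in F:r.append((pr(n,Rz@np.array(P)+[x,y,0])-np.array(p)+.5)*.7)
    return np.array(r) if full else np.r_[np.ravel(r)]
s=least_squares(res,[.644,-.226,0,.024,.05,.276],loss="soft_l1");print(s.x.round(4),np.degrees(s.x[2]));print(res(s.x,1).round(1).tolist())
E
```

```text
tool_rot: [-180.0, 0.3, 90.3]
q 0.006 err 0.12 innov -0.001
t 17.97 a -0.000 a' -0.007 d 0.016 c -0.005 z -0.007 | sd [0.007 0.016 0.021]
pos [ 0.2951 -0.2255  0.1908] rot [-180.      0.32   90.33]
plan [0.07, 0.02, -0.0, -0.01, -0.01, -0.01, -0.01, -0.0, -0.0, -0.0, -0.0, -0.0]
[ 0.6491 -0.2254  0.0036  0.0246  0.0506  0.2739] 0.20396594250230002
[[-0.1, 0.0], [-0.9, -0.3], [0.3, 0.5], [0.1, -0.7], [-0.4, -0.2], [0.0, 0.7], [-0.7, -0.4], [-0.5, 0.2], [-1.0, -0.0], [-1.0, 0.3], [-0.1, -0.5], [-0.1, -1.2], [0.9, -0.2], [0.0, -0.3]]
```

```bash
python3 -m creep '0 0 -.06 .06 0 0 0;0 0 -.12 .02 0 0 0;0 0 -.14 0 0 0 0;0 0 -.14 -.01 0 0 0;0 0 -.14 -.01 0 0 0;0 0 -.14 -.01 0 0 0;0 0 -.12 -.01 0 0 0;0 0 -.06 0 0 0 0' |sed -n 3p; python3 e.py ".06,.02,0,-.01,-.01,-.01,-.01,0"; python3 fitp.py
```

```text
tool_rot: [-180.0, 0.1, 90.3]
q -0.002 err 0.11 innov -0.004
t 18.73 a -0.004 a' -0.005 d 0.013 c -0.002 z -0.013 | sd [0.007 0.016 0.019]
pos [ 0.295  -0.2254  0.1628] rot [-1.7998e+02  1.4000e-01  9.0330e+01]
plan [0.13, 0.01, -0.03, -0.04, -0.03, -0.02, -0.01, -0.01, -0.0, -0.0, 0.0, 0.0]
r,off,lag,a,ad,bc [ 1.128e+00  1.000e-03  1.000e-02  2.150e-01 -2.610e-01  3.000e-03]
[-0.    -0.004  0.004  0.007  0.004 -0.007  0.003 -0.003 -0.005 -0.002
  0.002]
```

```bash
python3 -m creep '0 0 0 .13 0 0 0;0 0 0 .01 0 0 0;0 0 0 -.03 0 0 0;0 0 0 -.04 0 0 0;0 0 0 -.03 0 0 0;0 0 0 -.02 0 0 0;0 0 0 -.01 0 0 0;0 0 0 -.01 0 0 0' |sed -n 3p; python3 e.py ".13,.01,-.03,-.04,-.03,-.02,-.01,-.01"
```

```text
tool_rot: [180.0, 0.2, 90.3]
q -0.002 err 0.11 innov -0.004
t 19.50 a -0.005 a' -0.003 d 0.011 c -0.003 z -0.011 | sd [0.007 0.016 0.018]
pos [ 0.2951 -0.2255  0.1632] rot [1.800e+02 1.600e-01 9.033e+01]
plan [0.13, 0.01, -0.03, -0.04, -0.03, -0.02, -0.01, -0.01, -0.0, 0.0, 0.0, 0.0]
```

```bash
python3 -m creep '0 0 0 .13 0 0 0;0 0 0 .02 0 0 0;0 0 0 -.02 0 0 0;0 0 0 -.04 0 0 0;0 0 0 -.03 0 0 0;0 0 0 -.02 0 0 0;0 0 0 -.01 0 0 0;0 0 0 -.01 0 0 0' |sed -n 3p; python3 e.py ".13,.02,-.02,-.04,-.03,-.02,-.01,-.01"
```

```text
tool_rot: [180.0, 0.1, 90.3]
q 0.007 err 0.10 innov 0.005
t 20.27 a 0.007 a' 0.015 d 0.014 c -0.001 z 0.027 | sd [0.007 0.015 0.018]
pos [ 0.2951 -0.2255  0.1632] rot [1.800e+02 8.000e-02 9.033e+01]
plan [-0.27, -0.02, 0.06, 0.07, 0.06, 0.04, 0.03, 0.02, 0.01, 0.0, -0.0, -0.0]
```

```bash
python3 -m creep '.1 0 0 -.25 0 0 0;.25 0 0 -.02 0 0 0;.35 0 0 .06 0 0 0;.35 0 0 .07 0 0 0;.35 0 0 .06 0 0 0;.35 0 0 .04 0 0 0;.25 0 0 .03 0 0 0;.1 0 0 .02 0 0 0' |sed -n 3p; python3 e.py " -.25,-.02,.06,.07,.06,.04,.03,.02"
```

```text
tool_rot: [-180.0, 0.0, 90.4]
q 0.011 err 0.11 innov 0.008
t 21.03 a 0.011 a' 0.012 d 0.017 c -0.000 z 0.033 | sd [0.007 0.015 0.017]
pos [ 0.3584 -0.2254  0.163 ] rot [-1.7997e+02  2.0000e-02  9.0360e+01]
plan [-0.35, -0.03, 0.08, 0.1, 0.08, 0.06, 0.03, 0.02, 0.01, 0.0, -0.0, -0.0]
```

```bash
python3 -m creep '.1 0 0 -.35 0 0 0;.25 0 0 -.05 0 0 0;.35 0 0 .08 0 0 0;.4 0 0 .1 0 0 0;.4 0 0 .08 0 0 0;.35 0 0 .06 0 0 0;.25 0 0 .03 0 0 0;.1 0 0 .02 0 0 0' |sed -n 3p; python3 e.py " -.35,-.05,.08,.1,.08,.06,.03,.02"; python3 fitp.py
```

```text
tool_rot: [-180.0, 0.2, 90.4]
q 0.002 err 0.11 innov -0.001
t 21.80 a -0.002 a' -0.013 d 0.017 c -0.003 z -0.016 | sd [0.007 0.015 0.017]
pos [ 0.4243 -0.2254  0.163 ] rot [-1.7997e+02  1.6000e-01  9.0350e+01]
plan [0.14, 0.01, -0.03, -0.04, -0.03, -0.02, -0.02, -0.01, -0.01, -0.0, -0.0, 0.0]
r,off,lag,a,ad,bc [ 1.121e+00  1.000e-03  1.000e-02  2.150e-01 -2.640e-01  3.000e-03]
[-0.    -0.004  0.004  0.007  0.003 -0.007  0.003 -0.003 -0.005 -0.003
 -0.     0.003  0.003 -0.    -0.001]
```

```bash
python3 -m creep '.1 0 0 .14 0 0 0;.25 0 0 .02 0 0 0;.35 0 0 -.03 0 0 0;.35 0 0 -.04 0 0 0;.35 0 0 -.03 0 0 0;.35 0 0 -.02 0 0 0;.35 0 0 -.02 0 0 0;.2 0 0 -.01 0 0 0;.1 0 0 -.01 0 0 0' |sed -n 3,4p; python3 e.py ".14,.02,-.03,-.04,-.03,-.02,-.02,-.01,-.01"; python3 - <<'E'
from h import *
print(robot.read_state()["wrist_force"],robot.read_state()["clock"])
E
```

```text
tool_rot: [-180.0, 0.1, 90.4]
wrist_force: [-0.6, -0.8, -7.9]
q 0.004 err 0.11 innov 0.000
t 22.65 a 0.002 a' 0.006 d 0.017 c -0.003 z 0.009 | sd [0.007 0.015 0.017]
pos [ 0.4964 -0.2254  0.1629] rot [-1.7997e+02  1.5000e-01  9.0350e+01]
plan [-0.08, -0.01, 0.02, 0.02, 0.02, 0.01, 0.01, 0.01, 0.0, 0.0, -0.0, -0.0]
[ 0.28610904 -0.44751078 -8.49181652] 22.65
```

```bash
python3 -m creep '0 0 -.05 -.08 0 0 0;0 0 -.1 -.01 0 0 0;0 0 -.13 .02 0 0 0;0 0 -.15 .02 0 0 0;0 0 -.13 .02 0 0 0;0 0 -.1 .01 0 0 0;0 0 -.05 .01 0 0 0' |sed -n 3,4p; python3 - <<'E'
from h import *
for n in("scene","side"): im=robot.capture(n)
cv2.imwrite("pics/sd.png",cv2.resize(im[180:330,260:460],None,fx=3,fy=3,interpolation=2))
p={n:robot.landmark_of("neck",n)[:1] for n in("scene","side")}
print({n:p[n] for n in p})
if all(p.values()):print(tri([ray(n,p[n][0]["point"]) for n in p]))
E
python3 e.py " -.08,-.01,.02,.02,.02,.01,.01"
```

```text
tool_rot: [-180.0, 0.2, 90.3]
wrist_force: [-0.0, -0.8, -7.3]
{'scene': [{'point': [253.5, 157.6], 'confidence': 0.7}], 'side': [{'point': [372.9, 253.0], 'confidence': 0.9}]}
(array([ 0.64192733, -0.22461269,  0.28280859]), [np.float64(0.0018810881286548987), np.float64(0.0018810881286547925)])
q -0.002 err 0.11 innov -0.006
t 23.53 a -0.006 a' -0.010 d 0.015 c -0.004 z -0.021 | sd [0.007 0.015 0.017]
pos [ 0.4962 -0.2256  0.1421] rot [179.98   0.21  90.33]
plan [0.21, 0.02, -0.05, -0.06, -0.05, -0.03, -0.02, -0.01, -0.01, -0.0, 0.0, 0.0]
```

View pics/sd.png

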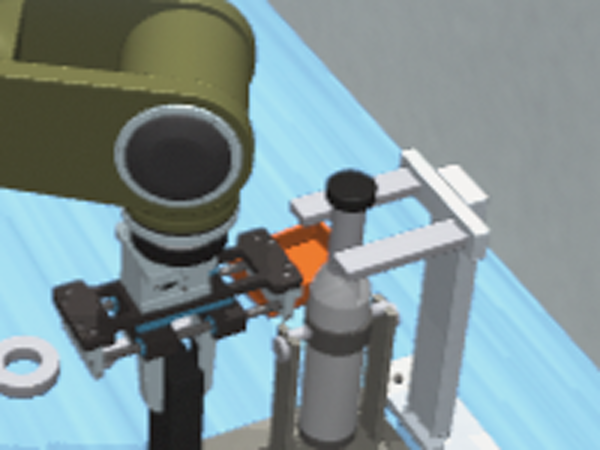

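```bash
python3 -m creep '.03 0 -.02 .21 0 0 0;.03 0 -.04 .02 0 0 0;.03 0 -.04 -.05 0 0 0;.02 0 -.04 -.06 0 0 0;.02 0 -.04 -.05 0 0 0;0 0 -.03 -.03 0 0 0;0 0 -.02 -.02 0 0 0;0 0 0 -.01 0 0 0' |sed -n 3,4p; python3 e.py ".21,.02,-.05,-.06,-.05,-.03,-.02,-.01"
```

```text
tool_rot: [-180.0, 0.2, 90.3]
wrist_force: [0.2, -0.3, -7.5]
q 0.011 err 0.11 innov 0.009
t 24.30 a 0.009 a' 0.017 d 0.018 c -0.003 z 0.034 | sd [0.007 0.015 0.017]
pos [ 0.5    -0.2255  0.135 ] rot [-1.800e+02  1.600e-01  9.033e+01]
plan [-0.33, -0.02, 0.08, 0.09, 0.08, 0.06, 0.03, 0.02, 0.01, 0.0, -0.0, -0.0]
```

```bash
python3 -m creep '0 0 0 -.3 0 0 0;0 0 0 -.04 0 0 0;0 0 0 .08 0 0 0;0 0 0 .09 0 0 0;0 0 0 .08 0 0 0;0 0 -.02 .06 0 0 0;0 0 -.02 .03 0 0 0;0 0 0 0 0 0 0' |sed -n 3,4p; python3 e.py " -.3,-.04,.08,.09,.08,.06,.03,0"
```

```text
tool_rot: [-180.0, 0.1, 90.3]
wrist_force: [0.1, -0.2, -6.7]
q 0.005 err 0.11 innov -0.000
t 25.07 a 0.002 a' -0.004 d 0.018 c -0.003 z 0.001 | sd [0.007 0.015 0.017]
pos [ 0.4999 -0.2256  0.1336] rot [-1.7999e+02  1.6000e-01  9.0320e+01]
plan [-0.03, 0.0, 0.01, 0.01, 0.01, 0.0, 0.0, 0.0, -0.0, -0.0, -0.0, -0.0]
```

```bash
python3 -m creep '0 0 -.02 0 0 0 0;0 0 -.02 0 0 0 0;0 0 -.02 0 0 0 0;0 0 0 0 0 0 .7;0 0 0 0 0 0 .7;0 0 0 0 0 0 .7;0 0 0 0 0 0 .7;0 0 0 0 0 0 .7' ; python3 e.py "0,0,0,0,0,0,0,0"
```

```text
clock: 25.73
eef_pos: [0.5002, -0.2255, 0.1323]
tool_rot: [180.0, 0.2, 90.3]
wrist_force: [1.0, -0.3, -0.1]
grip_width: 0.0583
grip_force: 0.0
q -0.001 err 0.12 innov -0.006
t 25.83 a -0.004 a' -0.007 d 0.016 c -0.003 z -0.015 | sd [0.007 0.015 0.017]
pos [ 0.5001 -0.2255  0.1321] rot [1.7998e+02 1.7000e-01 9.0330e+01]
plan [0.15, 0.01, -0.04, -0.04, -0.04, -0.03, -0.02, -0.01, -0.0, -0.0, 0.0, 0.0]
```

Released, with the bottle within about 0.01 rad of upright. I'm handing it in now.

```bash
python3 -c "
from station import robot
print(robot.sign_off())"
```

```text
the job is handed in; nothing more can be done
None
```

The carrier is set down level and released in the bracket, with the neck between the fork arms and the bottle within about 0.01 rad of upright at hand-in (25.8 s). The first grasp was too high, so I set the carrier back down and gripped it again before carrying it; I haven't seen the judge's verdict.

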